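# Bring the core carriage home and open the coolant valve

## Robot

A 7-joint arm with a two-finger parallel gripper is mounted at the origin on the work surface. World frame = base frame: x ahead of the robot, y to its left, z up, the work surface at z = 0. Lengths are in m, angles in rad, forces in N, time in s.
With the tool pointing down it reaches from about 0.4 to 0.85 m from the base axis. Payload 6.9 kg.
Tool frame: the origin (TCP) lies midway between the tips of the shut fingers; the grasp point (between the pads) lies 19 mm behind it (robot.tcp_to_grasp is the distance from the TCP to the grasp point, in m); z points along the fingers, y is the line along which they close (so a half turn about z gives the same grasp; the last joint's range is limited). The gripper opens to 85 mm and grips with 20 to 120 N. Pads are 22 mm wide; open, the fingers measure 114 mm over their backs; the gripper's body (76 mm by 85 mm) begins 54 mm behind the grasp point. The pads swing forward as they close: fully open they stand 13 mm farther back than shut.
Start: joints at [-1.038, 0.507, -0.238, 1.5, 0.126, 1.149, -0.155], TCP at [0.259, 0.569, 0.231] pointing down, gripper open.
Joint ranges: [-3.08, 3.08], [-0.24, 2.05], [-1.43, 1.35], [0, 2.5], [-1.52, 4.66], [0.17, 1.96], [-2.89, 2.89]. Speed limits (rad/s): [2.39, 2.39, 3.14, 3.14, 3.14, 3.14, 3.14].

## Interface

Orientations are given as a unit quaternion [x, y, z, w].
In Python, from bench import robot, imaging, order gives the robot as it stands.
- The arm moves only by the shell command python3 -m jog 'ROWS' [FORCE]. ROWS is JSON, a list of rows, each a list of 3 entries, a list of its own where there are three numbers: the turn, a rotation vector about the tool's x, y, z scaled (see below), then the shift along the tool's x, y, z scaled (see below), then the closure, from 0 (fully open) to 1 (shut). A call has 1 to 8 rows; each row is the pose to reach, as a shift and turn from the pose commanded when the call began, along the tool's axes at that moment, turning the shorter way round; what a row does not reach only later rows make up. The controller multiplies each number of a shift by 300 mm and each number of a turn by 360 degrees. A row lasts 1/8 s, in which the tool goes at most 62.5 mm and 10.7 degrees, less where a joint would pass 70% of its speed; a pose out of reach is approached as far as the arm can. A call with a number of a shift or a turn outside -1 to 1 is refused whole. A call with a gripper value outside its range is refused whole. The fingers move at their own pace and stop on an object; FORCE is the grip in N (left out, the last holds). Time passes only in rows, so rows that repeat a pose let the fingers close. It gives the time, the measured TCP pose, the force, the opening and the grip force at its end, in the units of the state.
- robot.sense(): the state, without advancing time (a new reading comes with each control period).
- imaging.camera(name): name is "side" or "top"; returns the picture (400x640x3 uint8, red, green, blue); there is no depth.
- imaging.camera_model(name): a dict with "intrinsics" (3x3 intrinsics, pixels), "R" (3x3) and "t" (3): a world point X has camera coordinates R X + t. Camera axes: x right, y down, z forward; pixel columns grow to the right and rows downward; lengths in m; the calibration is good to about 2 mm. A picture is of the moment at which its call begins. camera_model takes no time and is no camera call.
- order.sign_off(): hands the job in; it is judged then, once.
The state is a dict: "time": time; "joint_positions": joint angles; "joint_vel": joint speeds; "joint_efforts": joint torques, N m; "tcp_pos": TCP position; "ee_rot": TCP orientation; "wrist_force": force on the tool from outside, world axes, zero at the start; "torque": the same for the moment, N m; "opening": finger opening in m; "grasp_force": force on a finger pad.
Only numpy, scipy, OpenCV 4.12 (cv2) and the standard library are available. Lean on these libraries where they do the work, as an engineer would, in place of code of your own. Each camera call takes 0.05 s, during which the arm holds its last target. There are 200 camera calls.

## Task

Set up the rock-core grinding rig that stands between the two valves for a run: slide its core carriage along the rail, away from you, until it is fully home against the end stop (it jams if pushed off-centre; keep it on its rail). Then open the green-handled coolant valve fully, until the handle is at its stop in line with the pipe. Leave the red-handled valve and all the other things on the bench as they are.

Things in the scene. Friction and masses are not known exactly. Their poses are not given: they have to be found in the camera images.
- rig: fixed rig: dark plate, top 35 mm above bench, x -150 to +210, y +-110 mm. On its centre line along x an aluminium rail 24 mm wide, top at 53 mm; steel runners 65 mm each side. End stop: dark block across the rail, face at x = +114 mm, 87 mm high; behind it motor and wheel, 117 mm high. Origin on the bench; x along the rail from the robot's side to the stop, z up.
- home (a point): point on the rig where the carriage's origin is when the carriage is fully home against the stop (60 mm along the rig's x, 43 mm above the bench); axes as the rig's
- carriage: loose on the rail, 0.6 to 1.1 kg, slides at 3 to 10 N. Deck 100 (x) x 150 (y) mm, a dark flange at each end (outer faces x = +-54, 12 to 44 mm above origin), stone core on top (to 69 mm). Origin on the centre line, 43 mm above the bench; x towards the stop. Starts 95 to 135 mm short of home. Guided by 56 mm long cheeks with 1 mm play: can jam if pushed over 15 mm off-centre
- push_point (a point): middle of the rear (robot-side) face of the green push pad at the centre of the carriage's rear flange: 58 mm behind the carriage origin, 75 mm above the bench. Pad 30 mm wide, from 55 to 91 mm above the bench. Axes as the carriage's
- coolant_valve: coolant ball valve, fixed, green handle: base block 170 x 70 x 20 mm, on it a copper pipe along x (180 mm long, axis 45 mm above the bench, brackets up to 65 mm) with a brass valve body in the middle. Origin on the bench under the stem. Stands on either side of the rig
- coolant_stem (a point): axis of the coolant valve's handle, at mid-height of the handle (97 mm above the bench); axes as the valve's, z up is the turning axis
- coolant_handle (a point): point 90 mm from the stem in the middle of the green grip: grip 20 mm wide, 14 mm thick, from 35 to 130 mm from the stem, mid-height 97 mm above the bench. Its y axis points outward along the handle
- coolant_lever (a joint): green handle angle, rad. 0 = shut, crosswise to the pipe (along the valve's +y); turns counter-clockwise seen from above to pi/2 = fully open at a hard stop, in line with the pipe (along the valve's -x). Stays where left; takes about 4 N at the grip. Starts at 0 to 0.2
- drain_valve: the drain valve: the same valve with a red handle, on the other side of the rig; to be left alone. Same axes
- drain_handle (a point): point 90 mm from the stem in the middle of the red grip, as for the green one
- drain_lever (a joint): angle of the red handle, rad, as for the green one; it starts anywhere from 0 to pi/2
- wash_bottle: white wash bottle with red cap, 60 mm diameter, 160 mm tall; origin under its centre; to be left alone
- beaker: clear plastic beaker, 70 mm across, 85 mm tall; origin under its centre; to be left alone
- wrench: steel wrench lying flat, 180 mm long; origin under its middle, its x axis along its length; to be left alone
- core: loose stone core lying down, 38 mm diameter, 110 mm long; origin under its middle, its x axis along its length; to be left alone
- saddle: loose spare dark grey saddle block 60 x 90 x 44 mm; origin under its centre; to be left alone
Mind the look-alikes: they are no part of the job. Leave any brown look-alike of the carriage alone. Leave any brown look-alike of the coolant_valve alone.

How it is judged:
On the way, in this order (a step that is already met when the one before it is completed fails the run):
1. the carriage is fully home against the end stop while the coolant valve is still shut (x of carriage in the frame of home above -0.003 m and angle between the x axis of carriage and the x axis of home, either way round below 0.07 rad and z of carriage in the frame of home below 0.003 m and value of joint coolant_lever below 0.4 rad), for 0.2 s.
2. the coolant valve is fully open (value of joint coolant_lever above 1.5 rad), for 0.2 s.
At the end, for the whole second after the job is handed in: The carriage sits on its rail within 3 mm of home (5 mm sideways, 4 degrees) and at rest; the green handle is within 4 degrees of its open stop and at rest; the red handle's grip is within 15 mm of where it was; no other thing has been moved more than 30 mm (x of carriage in the frame of home between -0.003 and 0.003 m and y of carriage in the frame of home between -0.005 and 0.005 m and z of carriage in the frame of home below 0.003 m and angle between the x axis of carriage and the x axis of home, either way round below 0.07 rad and value of joint coolant_lever above 1.5 rad and distance of drain_handle from where it was at the start of the episode below 0.015 m and linear speed of carriage below 0.01 m/s and not (velocity of joint coolant_lever above 0.05 rad/s) and not (velocity of joint coolant_lever below -0.05 rad/s)); the robot touches nothing.
It fails at once if the carriage is lifted off its rail (15 mm) (z of carriage in the frame of home above 0.015 m).
It fails at once if the red valve handle is moved more than 15 mm (distance of drain_handle from where it was at the start of the episode above 0.015 m).
It fails at once if another thing on the bench is moved more than 30 mm (distance of any of wash_bottle, beaker, wrench, core, saddle from where it was at the start of the episode above 0.03 m).
It also fails if it takes over 61 s, if anything falls off the work surface, if the arm or the gripper's body presses on something with over 40 N, if the wrist force passes 120 N, or if a joint passes its speed limit or range.

## Working session

There is one attempt and no reset: what is moved stays moved. The work goes in short steps, Python scripts to look and compute and a shell command to move; the robot and the scene stay as the last step left them, time stands still between calls to the robot, and variables do not carry over. Pictures are saved under pics/ and viewed, at most 10 in all, crops included, and the job is handed in when it is done.

```bash
mkdir -p pics
python3 - <<'E'
from bench import robot,imaging
import cv2
for n in ("top","side"):
    cv2.imwrite(f"pics/{n}0.png",imaging.camera(n)[:,:,::-1]); m=imaging.camera_model(n); print(n,m)
s=robot.sense(); print(s['time'],s['tcp_pos'],s['ee_rot'],s['wrist_force'],s['opening'])
E
```

```text
top {'intrinsics': array([[460.38944807,   0.        , 313.75159762],
       [  0.        , 460.38944807, 207.9811671 ],
       [  0.        ,   0.        ,   1.        ]]), 'R': array([[ 0.00106991, -0.99973176, -0.02313582],
       [-0.99434734,  0.00139277, -0.10616701],
       [ 0.10617075,  0.02311863, -0.99407912]]), 't': array([0.05404762, 0.50029655, 1.24874636])}
side {'intrinsics': array([[386.35350376,   0.        , 321.05335595],
       [  0.        , 386.35350376, 195.03296553],
       [  0.        ,   0.        ,   1.        ]]), 'R': array([[ 0.76610118, -0.64245871, -0.01832449],
       [-0.44554268, -0.51030773, -0.73557987],
       [ 0.46322856,  0.57169295, -0.67719013]]), 't': array([-0.34591936,  0.30364327,  0.69014679])}
0.1 [0.25862186 0.56849752 0.23052312] [ 2.11788304e-01  9.77315241e-01 -7.82309580e-04 -1.45409985e-04] [-1.10585306  0.40343594  0.03116071] 0.08540381673511874
```

View pics/top0.png

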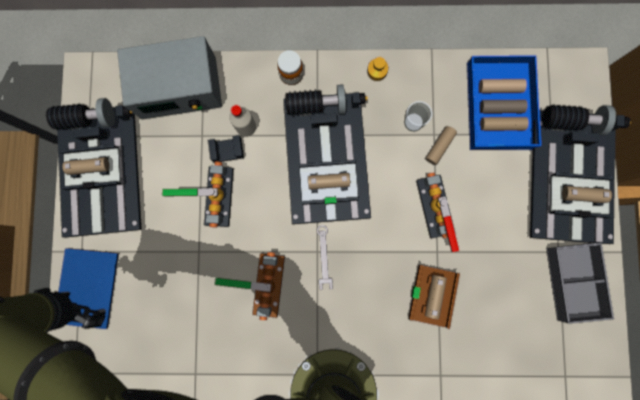

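View pics/side0.png

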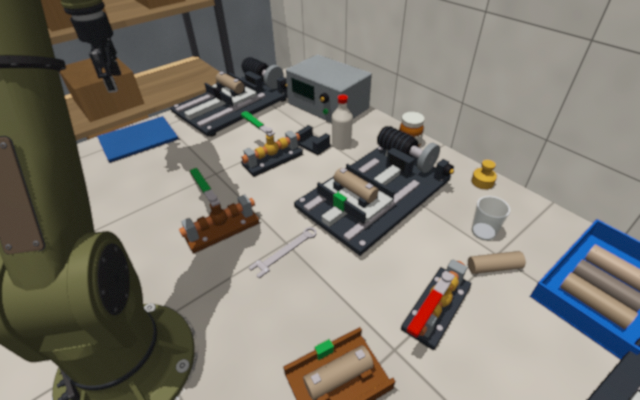

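The top view shows the following.

Carriage candidates:
- White carriage with green pad on the central dark rig, pad at (331,200).
- Brown look-alike at (435,295).
- Side rigs at (92,167) and (583,194), which have no pad and do not stand between the valves.

Green-handle candidates:
- Black-based valve with brass body at (217,193), grip at (182,192).
- Brown look-alike at (267,285), grip at (233,282).

I choose the central rig and the black-based valve. The red valve is at (437,205). Next is one close crop with measurements.

```bash
cat > h.py <<'E'
from bench import robot,imaging
import cv2,numpy as np
from scipy.spatial.transform import Rotation as Ro
M={n:imaging.camera_model(n) for n in("top","side")}
def ray(n,p):
    m=M[n];d=m["R"].T@np.linalg.inv(m["intrinsics"])@[p[0],p[1],1];return -m["R"].T@m["t"],d
def plane(n,p,z):
    c,d=ray(n,p);return c+d*(z-c[2])/d[2]
def tri(pt,ps):
    A=[];b=[]
    for n,p in(("top",pt),("side",ps)):
        c,d=ray(n,p);d/=np.linalg.norm(d);P=np.eye(3)-np.outer(d,d);A.append(P);b.append(P@c)
    return np.linalg.lstsq(np.vstack(A),np.hstack(b),rcond=None)[0]
def blobs(im,lo,hi,amin=15):
    k=cv2.inRange(cv2.cvtColor(im,cv2.COLOR_RGB2HSV),lo,hi)
    n,l,s,c=cv2.connectedComponentsWithStats(k)
    return [(c[i],s[i],cv2.minAreaRect(np.argwhere(l==i)[:,::-1].astype(np.float32))) for i in range(1,n) if s[i][4]>=amin]
GREEN=((45,120,60),(80,255,255))
E
python3 - <<'E'
from h import *
t=imaging.camera("top");s=imaging.camera("side")
for n,im in(("top",t),("side",s)):
    for c,st,r in blobs(im,*GREEN): print(n,c.round(1),st,np.round(r[1],1),round(r[2],1))
    if n=="top":
        for c,st,r in blobs(im,*GREEN): print(plane(n,c,.104).round(3), [plane(n,p,.104)[:2].round(3).tolist() for p in cv2.boxPoints(r)])
a=cv2.resize(t[80:230,275:380],None,fx=4,fy=4,interpolation=2);b=cv2.resize(t[130:230,155:250],None,fx=4,fy=4,interpolation=2)
b=cv2.copyMakeBorder(b,0,a.shape[0]-b.shape[0],0,0,0)
cv2.imwrite("pics/crop.png",np.hstack([a,b])[:,:,::-1])
E
```

```text
top [179.6 191.9] [163 189  34   7 200] [ 5.8 33.2] 87.4
top [330.  200.2] [324 197  13   7  66] [ 5.3 12.2] 82.9
top [232.8 282.7] [216 278  35  10 203] [34.4  5.9] 6.8
top [415.8 292.3] [412 286   9  13  81] [ 7.1 11.8] 11.3
[0.535 0.405 0.104] [[0.541, 0.45], [0.545, 0.362], [0.53, 0.361], [0.526, 0.449]]
[0.512 0.01  0.104] [[0.518, 0.027], [0.522, -0.005], [0.508, -0.006], [0.504, 0.025]]
[0.299 0.26  0.104] [[0.297, 0.305], [0.312, 0.303], [0.302, 0.215], [0.287, 0.217]]
[ 0.276 -0.207  0.104] [[0.264, -0.195], [0.293, -0.202], [0.289, -0.219], [0.26, -0.213]]
side [325.1 111. ] [323 109   5   5  20] [4. 4.] 90.0
side [250.7 118.1] [241 111  22  16 144] [23.6  7.7] 32.7
side [199.7 179.7] [191 169  19  23 179] [25.2  7.5] 56.3
side [338.6 200.5] [333 193  13  18 161] [12.9 15.7] 11.3
side [324.1 348.9] [315 340  19  19 221] [12.5 19.2] 63.4
```

View pics/crop.png

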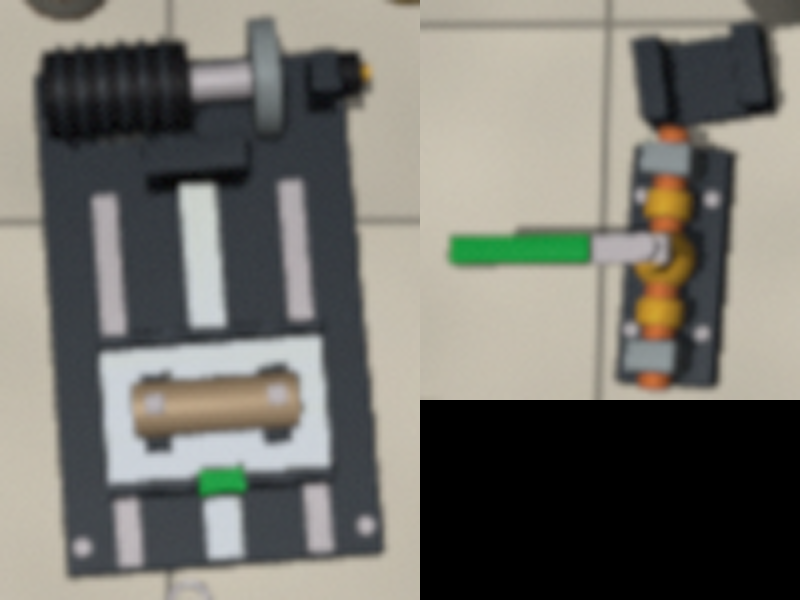

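The crop confirms the choice. It shows the white carriage with its green pad on the dark rig's rail (crop (222,480), i.e. pixel (330.5,200)), and the green grip on the brass/copper valve with a black base, stem at pixel (215,192).

```bash
cat >> h.py <<'E'
def go(p,yaw=None):
    "shift (units) and turn (units) from present pose to p, tool down, tool x at yaw"
    s=robot.sense();R=Ro.from_quat(s['ee_rot'])
    print("shift",(R.inv().apply(np.array(p)-s['tcp_pos'])/.3).round(3))
    if yaw is not None:
        c,d=np.cos(yaw),np.sin(yaw);T=Ro.from_matrix(np.array([[c,d,0],[d,-c,0],[0,0,-1]]))
        print("turn",((R.inv()*T).as_rotvec()/(2*np.pi)).round(4))
E
python3 - <<'E'
from h import *
f=lambda a,b:(275+a/4,80+b/4)
g=lambda a,b:(155+(a-420)/4,130+b/4)
a=plane("top",f(225,557),.053);b=plane("top",f(197,182),.053)
print("rail",a,b,"yaw",np.degrees(np.arctan2(*(b-a)[1::-1])))
r=[[f(105,195),f(128,567)],[f(291,180),f(319,551)]]
for q in r:
    u,v=[plane("top",p,.040) for p in q];print("runner",u,v,np.degrees(np.arctan2(*(u-v)[1::-1])))
L=plane("top",f(70,577),.035);Rr=plane("top",f(383,550),.035)
print("rear corners",L,Rr,(L+Rr)/2,np.degrees(np.arctan2(*((L-Rr)[1::-1])))-90)
print("pad tri",tri((330,200.2),(338.6,200.5)))
print("pad top rear",plane("top",f(223,482),.091),plane("top",f(222,493),.055))
u=plane("top",g(672,133),.05);v=plane("top",g(653,381),.05)
print("pipe",u,v,(u+v)/2,np.degrees(np.arctan2(*(u-v)[1::-1])))
print("stem",plane("top",g(660,248),.104))
h=plane("top",(163,191.9),.104);print("grip tip",h,"tri",tri((179.6,191.9),(250.7,118.1)))
R=Ro.from_quat(robot.sense()['ee_rot']).as_matrix();print(R.round(3))
E
```

```text
rail [0.46682465 0.0059738  0.053     ] [0.72702442 0.02455863 0.053     ] yaw 4.085425629624294
runner [0.72185834 0.08888448 0.04      ] [0.46108578 0.0721069  0.04      ] 3.6812201561933873
runner [ 0.73187266 -0.04105371  0.04      ] [ 0.47194879 -0.05839229  0.04      ] 3.8163391782297853
rear corners [0.45461184 0.11213814 0.035     ] [ 0.4730232  -0.10250101  0.035     ] [0.46381752 0.00481857 0.035     ] 4.90272752187704
pad tri [0.51512681 0.00999866 0.07701372]
pad top rear [0.51325748 0.00770895 0.091     ] [0.5101816  0.00790709 0.055     ]
pipe [0.62258628 0.31829662 0.05      ] [0.45093833 0.32731149 0.05      ] [0.5367623  0.32280405 0.05      ] -3.006385517045396
stem [0.53469056 0.31169478 0.104     ]
grip tip [0.53526154 0.44938648 0.104     ] tri [0.53418248 0.40534879 0.10537564]
[[-0.91   0.414 -0.   ]
 [ 0.414  0.91  -0.001]
 [-0.    -0.001 -1.   ]]
```

Run:
```python
from h import *
go([.47,.0067,.17],np.radians(184))
```

```text
shift [-1.417 -1.413  0.204]
turn [-0.0002 -0.     -0.079 ]
```

```bash
python3 -m jog '[[[0,0,-0.02],[-0.14,-0.14,0],1],[[0,0,-0.04],[-0.28,-0.28,0],1],[[0,0,-0.06],[-0.42,-0.42,0],1],[[0,0,-0.079],[-0.56,-0.56,0],1],[[0,0,-0.079],[-0.7,-0.7,0],1],[[0,0,-0.079],[-0.7,-0.7,0],1]]' 20
python3 - <<'E'
from h import *
go([.47,.0067,.17],np.radians(184))
E
```

```text
time: 0.95
tcp_pos: [0.365, 0.2858, 0.2312]
ee_rot: [-0.031, 1.0, -0.001, 0.0]
wrist_force: [-0.6, 0.9, 0.3]
opening: 0.0003
grasp_force: 0.0
shift [-0.293 -0.949  0.207]
turn [-0.0004  0.0001 -0.0014]
```

```bash
python3 -m jog '[[[0,0,0],[-0.06,-0.19,0.04],1],[[0,0,0],[-0.12,-0.38,0.08],1],[[0,0,0],[-0.18,-0.57,0.12],1],[[0,0,0],[-0.23,-0.76,0.16],1],[[0,0,0],[-0.293,-0.949,0.207],1],[[0,0,0],[-0.293,-0.949,0.207],1],[[0,0,0],[-0.293,-0.949,0.207],1]]'
python3 - <<'E'
from h import *
go([.47,.0067,.066],np.radians(184))
t=imaging.camera("top");cv2.imwrite("pics/t1.png",cv2.resize(t[80:260,230:430],None,fx=3,fy=3)[:,:,::-1])
E
```

```text
time: 1.82
tcp_pos: [0.4704, 0.0141, 0.169]
ee_rot: [-0.035, 0.999, 0.0, -0.0]
wrist_force: [0.7, 0.6, 0.2]
opening: 0.0002
grasp_force: 0.0
shift [ 0.003 -0.025  0.343]
turn [ 0.0001 -0.0001  0.    ]
```

```bash
python3 -m jog '[[[0,0,0],[0,0,0.17],1],[[0,0,0],[0,0,0.25],1],[[0,0,0],[0,0,0.25],1],[[0,0,0],[0,0,0.25],1]]'
python3 - <<'E'
from h import *
go([.47,.0067,.066],np.radians(184))
E
```

```text
time: 2.38
tcp_pos: [0.471, 0.0141, 0.0952]
ee_rot: [-0.036, 0.999, 0.0, 0.001]
wrist_force: [-0.1, 0.8, -0.8]
opening: 0.0002
grasp_force: 0.0
shift [ 0.005 -0.024  0.097]
turn [0.     0.0002 0.0003]
```

```bash
python3 -m jog '[[[0,0,0],[0,-0.024,0.05],1],[[0,0,0],[0,-0.024,0.097],1],[[0,0,0],[0,-0.024,0.097],1],[[0,0,0],[0,-0.024,0.097],1]]'
python3 - <<'E'
from h import *
t=imaging.camera("top");s=imaging.camera("side")
cv2.imwrite("pics/t2.png",np.hstack([cv2.resize(t[100:240,270:390],None,fx=3,fy=3),cv2.resize(s[120:260,270:390],None,fx=3,fy=3)])[:,:,::-1])
for y in[.0096]: go([.513-.011,y,.066],np.radians(184))
E
```

```text
time: 2.88
tcp_pos: [0.4716, 0.006, 0.0662]
ee_rot: [-0.035, 0.999, 0.0, 0.001]
wrist_force: [0.5, 0.2, 0.0]
opening: 0.0002
grasp_force: 0.0
shift [-0.102  0.005  0.   ]
turn [-0.      0.0003 -0.    ]
```

View pics/t2.png

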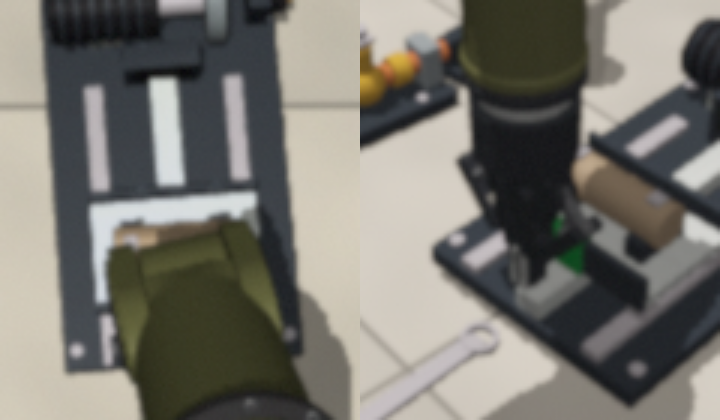

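The fingers stand just behind the green pad, centred on the rail (left panel about (180,260), right panel pad (570,250)). Pushing now.

```bash
python3 -m jog '[[[0,0,0],[-0.05,0.003,0],1],[[0,0,0],[-0.09,0.004,0],1],[[0,0,0],[-0.11,0.004,0],1],[[0,0,0],[-0.14,0.004,0],1],[[0,0,0],[-0.17,0.004,0],1],[[0,0,0],[-0.2,0.004,0],1],[[0,0,0],[-0.23,0.004,0],1]]'; python3 -m jog '[[[0,0,0],[-0.03,0,0],1],[[0,0,0],[-0.06,0,0],1],[[0,0,0],[-0.09,0,0],1],[[0,0,0],[-0.12,0,0],1],[[0,0,0],[-0.15,0,0],1]]';python3 - <<'E'
from h import *
go([.6157-.011,.0168,.066],np.radians(184))
E
```

```text
time: 3.85
tcp_pos: [0.5381, 0.0115, 0.0646]
ee_rot: [-0.035, 0.999, -0.0, -0.002]
wrist_force: [-6.4, 0.7, 3.3]
opening: 0.0002
grasp_force: 3.4
time: 4.47
tcp_pos: [0.5829, 0.0147, 0.0646]
ee_rot: [-0.035, 0.999, -0.0, -0.002]
wrist_force: [-7.0, -0.7, 4.9]
opening: 0.0
grasp_force: 3.5
shift [-0.073  0.002 -0.005]
turn [-0.     -0.0008 -0.    ]
```

Sliding at about 7 N; about 22 mm to go. Finishing slowly.

```bash
python3 -m jog '[[[0,0,0],[-0.02,0,0],1],[[0,0,0],[-0.04,0,0],1],[[0,0,0],[-0.055,0,0],1],[[0,0,0],[-0.065,0,0],1]]'; python3 -m jog '[[[0,0,0],[-0.007,0,0],1],[[0,0,0],[-0.014,0,0],1]]'; python3 -m jog '[[[0,0,0],[-0.007,0,0],1],[[0,0,0],[-0.014,0,0],1]]'
```

```text
time: 4.97
tcp_pos: [0.6023, 0.0161, 0.0646]
ee_rot: [-0.035, 0.999, -0.0, -0.002]
wrist_force: [-7.9, 0.3, 6.2]
opening: -0.0001
grasp_force: 3.7
time: 5.22
tcp_pos: [0.6054, 0.0163, 0.0645]
ee_rot: [-0.035, 0.999, -0.0, -0.003]
wrist_force: [-13.6, -0.2, 9.9]
opening: 0.0001
grasp_force: 6.8
time: 5.48
tcp_pos: [0.6053, 0.0163, 0.0643]
ee_rot: [-0.035, 0.999, -0.001, -0.007]
wrist_force: [-25.5, -1.2, 20.7]
opening: 0.0001
grasp_force: 13.2
```

Carriage stopped at x=0.605, as predicted, with force rising to 25 N, so it is against the stop. Backing off, lifting and checking.

```bash
python3 -m jog '[[[0,0,0],[0,0,0],1],[[0,0,0],[0,0,0],1],[[0,0,0],[0.07,0,-0.01],1],[[0,0,0],[0.14,0,-0.1],1],[[0,0,0],[0.14,0,-0.3],1],[[0,0,0],[0.14,0.2,-0.48],1],[[0,0,0],[0.14,0.4,-0.48],1],[[0,0,0],[0.14,0.6,-0.48],1]]'
python3 - <<'E'
from h import *
t=imaging.camera("top");s=imaging.camera("side")
cv2.imwrite("pics/t3.png",np.hstack([cv2.resize(t[70:230,150:390],None,fx=2,fy=2),cv2.resize(s[60:220,230:390],None,fx=2,fy=2)])[:,:,::-1])
for n,im in(("top",t),("side",s)):
    for c,st,r in blobs(im,*GREEN): print(n,c.round(1),st)
go([.575,.403,.2]); print(robot.sense()['joint_positions'])
E
```

```text
time: 6.48
tcp_pos: [0.5598, 0.1858, 0.2104]
ee_rot: [-0.034, 0.999, 0.0, 0.002]
wrist_force: [1.1, 0.5, -0.0]
opening: -0.0
grasp_force: 0.0
top [327.  160.7] [321 158  13   7  72]
top [179.7 191.9] [163 189  34   7 199]
top [230.8 282.9] [215 279  32   9 196]
top [415.6 292.2] [412 286   8  13  82]
side [325. 111.] [323 109   5   5  21]
side [250.7 118.1] [241 111  22  16 144]
side [199.7 179.6] [191 169  19  22 174]
side [369.7 178.8] [364 170  13  19 152]
side [324.1 348.9] [315 340  19  19 223]
shift [-0.116  0.689  0.036]
[-0.23809614  0.46820354 -0.20905635  1.63230578  0.10170697  1.04911343
  1.17614652]
```

View pics/t3.png

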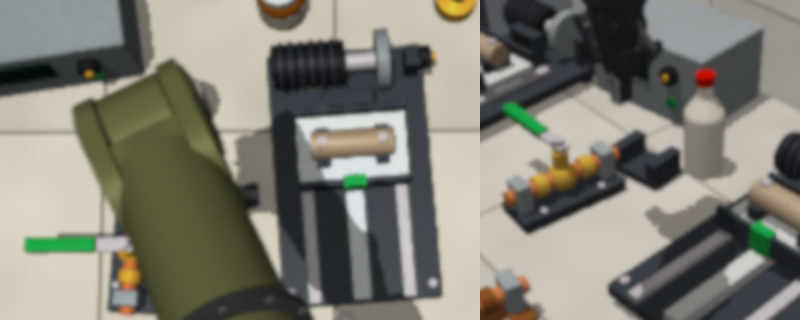

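The carriage is home: its front flange meets the end stop, pad at top pixel (327,161). The green handle is unmoved at (180,192). Moving to the handle's far side.

```bash
python3 -m jog '[[[0,0,0],[-0.05,0.17,0],1],[[0,0,0],[-0.1,0.34,0],1],[[0,0,0],[-0.13,0.51,0.01],1],[[0,0,0],[-0.13,0.69,0.036],1],[[0,0,0],[-0.13,0.69,0.036],1],[[0,0,0],[-0.13,0.69,0.036],1]]'
python3 - <<'E'
from h import *
print(tri((327,160.7),(369.7,178.8)))
go([.58,.403,.092],np.radians(184))
E
```

```text
time: 7.32
tcp_pos: [0.5834, 0.3929, 0.1973]
ee_rot: [-0.035, 0.999, -0.001, -0.0]
wrist_force: [-0.0, -0.4, 0.8]
opening: 0.0003
grasp_force: 0.0
[0.62253557 0.01755788 0.0771004 ]
shift [0.009 0.035 0.351]
turn [-0.0002 -0.0001  0.    ]
```

```bash
python3 -m jog '[[[0,0,0],[0,0.035,0.1],1],[[0,0,0],[0,0.035,0.2],1],[[0,0,0],[0,0.035,0.3],1],[[0,0,0],[0,0.035,0.35],1],[[0,0,0],[0,0.035,0.35],1]]'
python3 - <<'E'
from h import *
s=robot.sense();R=Ro.from_quat(s['ee_rot'])
st=np.array([.536,.3226,.092])
for a in [91,97,103,110,117,124,131,138,145,152,159,166,172,177]:
    f=np.radians(a);g=f-np.radians(4)
    d=.010+.011*abs(np.sin(g))+.0145*abs(np.cos(g))
    p=st+.085*np.array([np.cos(f),np.sin(f),0])+d*np.array([np.sin(f),-np.cos(f),0])
    print(a,p.round(3),(R.inv().apply(p-s['tcp_pos'])/.3).round(3))
E
```

```text
time: 7.95
tcp_pos: [0.5827, 0.4023, 0.0924]
ee_rot: [-0.034, 0.999, -0.001, -0.001]
wrist_force: [0.7, -0.5, -0.4]
opening: 0.0
grasp_force: 0.0
91 [0.556 0.408 0.092] [0.087 0.025 0.001]
97 [0.547 0.41  0.092] [0.116 0.032 0.001]
103 [0.539 0.411 0.092] [0.142 0.038 0.001]
110 [0.53  0.411 0.092] [0.173 0.041 0.002]
117 [0.52  0.41  0.092] [0.206 0.04  0.002]
124 [0.511 0.408 0.092] [0.238 0.035 0.002]
131 [0.501 0.405 0.092] [0.271 0.027 0.002]
138 [0.492 0.4   0.092] [0.304 0.014 0.002]
145 [0.483 0.394 0.092] [ 0.335 -0.003  0.002]
152 [0.474 0.387 0.092] [ 0.365 -0.025  0.002]
159 [0.467 0.379 0.092] [ 0.392 -0.051  0.002]
166 [0.46  0.37  0.092] [ 0.415 -0.081  0.002]
172 [0.456 0.361 0.092] [ 0.433 -0.11   0.002]
177 [0.452 0.353 0.092] [ 0.445 -0.135  0.002]
```

```bash
python3 -m jog '[[[0,0,0],[0.05,0.02,0],1],[[0,0,0],[0.087,0.025,0],1],[[0,0,0],[0.116,0.032,0],1],[[0,0,0],[0.142,0.038,0],1],[[0,0,0],[0.173,0.041,0],1],[[0,0,0],[0.206,0.04,0],1],[[0,0,0],[0.238,0.035,0],1],[[0,0,0],[0.271,0.027,0],1]]'
python3 - <<'E'
from h import *
for p in [(.483,.394),(.467,.379),(.456,.361),(.452,.353)]: go([*p,.092])
E
```

```text
time: 8.95
tcp_pos: [0.5008, 0.4062, 0.0934]
ee_rot: [-0.035, 0.999, 0.0, 0.001]
wrist_force: [5.0, 0.4, 2.2]
opening: 0.0001
grasp_force: 2.1
shift [ 0.062 -0.037  0.004]
shift [ 0.119 -0.083  0.004]
shift [ 0.16  -0.14   0.004]
shift [ 0.175 -0.166  0.004]
```

```bash
python3 -m jog '[[[0,0,0],[0.03,-0.018,0.002],1],[[0,0,0],[0.062,-0.037,0.004],1],[[0,0,0],[0.09,-0.06,0.004],1],[[0,0,0],[0.119,-0.083,0.004],1],[[0,0,0],[0.142,-0.112,0.004],1],[[0,0,0],[0.16,-0.14,0.004],1],[[0,0,0],[0.175,-0.166,0.004],1],[[0,0,0],[0.175,-0.166,0.004],1]]'; python3 -m jog '[[[0,0,0],[0,-0.008,0],1],[[0,0,0],[0,-0.015,0],1]]'; python3 -m jog '[[[0,0,0],[0,-0.008,0],1],[[0,0,0],[0,-0.015,0],1]]'
```

```text
time: 9.95
tcp_pos: [0.451, 0.3519, 0.0917]
ee_rot: [-0.035, 0.999, -0.001, -0.001]
wrist_force: [0.8, 0.4, 0.3]
opening: 0.0003
grasp_force: 0.4
time: 10.2
tcp_pos: [0.4512, 0.351, 0.0919]
ee_rot: [-0.036, 0.999, 0.002, -0.0]
wrist_force: [-1.4, 11.1, -1.7]
opening: -0.0
grasp_force: 5.4
time: 10.45
tcp_pos: [0.4511, 0.3505, 0.0921]
ee_rot: [-0.037, 0.999, 0.005, 0.0]
wrist_force: [-1.4, 20.9, -5.8]
opening: -0.0001
grasp_force: 10.0
```

At the stop: 21 N with no further travel. Holding briefly, backing off in +y, then lifting and moving away.

```bash
python3 -m jog '[[[0,0,0],[0,0,0],1],[[0,0,0],[0,0,0],1],[[0,0,0],[0,0.08,0],1],[[0,0,0],[0,0.16,0],1],[[0,0,0],[0,0.2,-0.15],1],[[0,0,0],[0,0.3,-0.3],1],[[0,0,0],[0,0.45,-0.4],1],[[0,0,0],[0,0.6,-0.4],1]]'; python3 -m jog '[[[0,0,0],[0.1,0.12,0],1],[[0,0,0],[0.2,0.12,0],1],[[0,0,0],[0.2,0.12,0],1],[[0,0,0],[0.2,0.12,0],1]]'
python3 - <<'E'
from h import *
t=imaging.camera("top");s=imaging.camera("side")
cv2.imwrite("pics/t4.png",np.hstack([cv2.resize(t[70:300,140:480],None,fx=1.3,fy=1.3),cv2.resize(s[60:290,230:480],None,fx=1.3,fy=1.3)])[:,:,::-1])
for n,im in(("top",t),("side",s)):
    for c,st,r in blobs(im,*GREEN): print(n,c.round(1),st[:4],plane(n,c,.104).round(3),[plane(n,p,.104)[:2].round(3).tolist() for p in cv2.boxPoints(r)])
E
```

```text
time: 11.45
tcp_pos: [0.4403, 0.525, 0.2147]
ee_rot: [-0.034, 0.999, 0.001, 0.001]
wrist_force: [0.2, 0.2, -0.5]
opening: -0.0001
grasp_force: 0.0
time: 11.95
tcp_pos: [0.3783, 0.5544, 0.2114]
ee_rot: [-0.034, 0.999, -0.001, 0.0]
wrist_force: [0.3, -0.0, -0.2]
opening: 0.0004
grasp_force: 0.0
top [327.  160.7] [321 158  13   7] [0.617 0.017 0.104] [[0.624, 0.033], [0.624, 0.002], [0.608, 0.002], [0.608, 0.033]]
top [208.3 222. ] [204 206  10  35] [0.456 0.327 0.104] [[0.409, 0.338], [0.498, 0.336], [0.498, 0.315], [0.408, 0.317]]
top [232.2 283.1] [215 279  36   9] [0.298 0.261 0.104] [[0.296, 0.307], [0.312, 0.305], [0.301, 0.215], [0.285, 0.217]]
top [415.8 292.3] [412 286   8  13] [ 0.276 -0.207  0.104] [[0.263, -0.196], [0.293, -0.202], [0.29, -0.219], [0.261, -0.213]]
side [325. 111.] [323 109   5   5] [0.718 0.297 0.104] [[0.721, 0.309], [0.729, 0.301], [0.715, 0.284], [0.706, 0.292]]
side [241.4 142.5] [226 135  32  16] [0.451 0.321 0.104] [[0.411, 0.335], [0.504, 0.334], [0.494, 0.307], [0.403, 0.309]]
side [199.5 179.4] [191 169  19  22] [0.298 0.257 0.104] [[0.295, 0.302], [0.312, 0.306], [0.301, 0.214], [0.285, 0.21]]
side [369.7 178.7] [364 170  13  19] [ 0.598 -0.003  0.104] [[0.568, -0.01], [0.616, 0.027], [0.63, 0.003], [0.582, -0.033]]
side [324.1 348.9] [315 340  19  19] [ 0.255 -0.245  0.104] [[0.243, -0.231], [0.273, -0.238], [0.267, -0.258], [0.239, -0.251]]
```

View pics/t4.png

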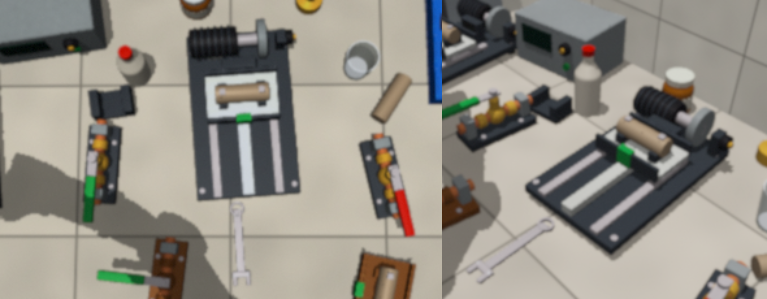

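The view shows the green handle in line with its pipe (pixel (208,222)), the carriage home at (327,161), and the red handle, bottle, saddle, wrench, core and beaker where they were. Handing in.

```bash
python3 -c "
from bench import order
print(order.sign_off())"
```

```text
the job is handed in; nothing more can be done
None
```

The job is handed in, with no verdict returned: the carriage is fully home against the end stop, the green coolant valve is open at its stop, and the last images show the red valve and the other bench items where they were.

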